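# Seat the pitch comb in the couch lift spindle's thread and check that it sits flat

### The arm

A 6-joint arm with a two-finger parallel gripper is mounted at the origin on a cart in front of the work surface, level with it; the furniture and walls round the work are solid. World frame = base frame: x ahead of the robot, y to its left, z up, the work surface at z = 0. Lengths are in m, angles in rad, forces in N, time in s.
With the tool pointing down it reaches from about 0.375 to 0.975 m from the base axis. Payload 3.8 kg.
Tool frame: the origin (TCP) lies between the finger pads; the fingertips stand 11 mm ahead of it and the grasp point (between the pads) lies 8 mm behind it; x points along the fingers, z is the direction in which the jaws open and shut, and the axes are right-handed (so a half turn about x gives the same grasp; the last joint's range is limited). The gripper opens to 85 mm and grips with 20 to 120 N. Pads are 22 mm wide; open, the fingers measure 114 mm over their backs; the gripper's body (76 mm by 85 mm) begins 54 mm behind the grasp point. The pads swing forward as they close: fully open they stand 13 mm farther back than shut.
Start: joints at [1.306, 0.264, 1.604, -0, 1.274, -0.037], TCP at [0.152, 0.658, 0.242] pointing down, gripper open.
Joint ranges: [-2.63, 2.63], [-0.94, 2.18], [0.31, 2.57], [-1.31, 4.45], [0, 2.66], [-2.55, 2.55]. Speed limits (rad/s): [2.57, 2.57, 3.14, 3.14, 3.14, 3.14].

### API

Orientations are given as a rotation vector (axis times angle).
In Python, from plant import robot gives the robot as it stands.
- The arm moves only by the tool carry_out, never from a script. Its argument "targets" is a list of rows, each a list of 2 entries, a list of its own where there are three numbers: the shift along the tool's x, y, z in cm, then the turn about the tool's x in degrees. In form: [[[dx, dy, dz], roll], ...]. A call has 1 to 5 rows; each row is the pose to reach, as a shift and turn from the pose commanded when the call began, along the tool's axes at that moment; what a row does not reach only later rows make up. A row lasts 1/8 s, in which the tool goes at most 62.5 mm and 10.7 degrees, less where a joint would pass 70% of its speed; a pose out of reach is approached as far as the arm can. A call with a gripper value outside its range is refused whole. "hand" is the closure, from 0 (fully open) to 1 (shut), set as the call begins (left out, the last holds). The fingers move at their own pace and stop on an object; the grip force is fixed at half the most. Time passes only in rows, so rows that repeat a pose let the fingers close. It gives the time, the measured TCP pose, the force and the opening at its end, in the units of the state.
- robot.get_state(): the state, without advancing time (a new reading comes with each control period).
- robot.grab_frame(name): name is "scene" or "side" or "wrist"; returns the picture (400x640x3 uint8, red, green, blue); there is no depth.
- robot.camera_params(name): a dict with "camera_matrix" (3x3 intrinsics, pixels), "xyz" and "orientation" of the camera in the world. Camera axes: x right, y down, z forward; pixel columns grow to the right and rows downward; lengths in m; the calibration is good to about 2 mm. The wrist camera is an equidistant fisheye: a pixel r from the principal point sees the ray r / f radians off the axis. A picture is of the moment at which its call begins: read the wrist's pose just before it. camera_params takes no time and is no camera call; for the wrist camera it gives the pose at the moment of the call.
- robot.finish_job(): hands the job in, once; it reports no verdict.
The state is a dict: "time_s": time; "qpos": joint angles; "qd": joint speeds; "joint_efforts": joint torques, N m; "eef_pos": TCP position; "tool_rot": TCP orientation; "contact_force": force on the tool from outside, world axes, zero at the start; "moment": the same for the moment, N m; "grip_width": finger opening in m.
Only numpy, scipy, OpenCV 4.12 (cv2) and the standard library are available. Lean on these libraries where they do the work, as an engineer would, in place of code of your own. Each camera call takes 0.05 s, during which the arm holds its last target.

### The job

Check the thread of the treatment couch's lift spindle that lies in the saddles of the stand: take the thread comb with the blue grip, lay it on the flat rest beside the spindle with its teeth towards the thread, and gently work it in, feeling along the thread, until all its teeth drop fully home in the grooves and it lies flat. Let go of it, then press its back edge lightly towards the spindle, first near its left end and then near its right end (as the robot sees it), to feel that it does not rock, and leave it lying there fully home. Do not force the teeth (well under 20 N), and do not disturb the red comb or the other things.

Things in the scene. Friction and masses are not known exactly. Their poses are not given: they have to be found in the camera images.
- blue_comb: flat steel thread-comb leaf, 5 mm thick, 56 mm long (its y), lying flat, teeth towards its +x. Origin: underside, below the middle of its upright blue plastic grip (15 mm in x, 16 in y, top 39 mm up). z up. Tooth roots at x = +30 mm. 5 teeth, pitch 10 mm, 5 mm long, 4.2 mm wide (tips 3.4), at y = -20 to 20 mm. The comb to use; loose, 0.06 to 0.13 kg; over 20 N against the spindle spoils its teeth
- blue_comb_flange (a point): middle of the blue comb's back edge, at x = -19, z = 6 mm of its frame. Along the whole back edge (y = -28 to 28 mm) stands a steel flange 12 mm high, x = -19 to -14 mm: the place to press. It stands 6.5 mm behind the grip
- blue_comb_left (a point): root of the blue comb's left end tooth: x = +30, y = +20, z = 2.5 mm (mid thickness) of its frame
- blue_comb_right (a point): root of its right end tooth: the same at y = -20 mm
- red_comb: flat steel thread-comb leaf, 5 mm thick, 56 mm long (its y), lying flat, teeth towards its +x. Origin: underside, below the middle of its upright red plastic grip (15 mm in x, 16 in y, top 39 mm up). z up. Tooth roots at x = +30 mm. 8 teeth, pitch 6 mm: does not fit this spindle. Leave it where it lies
- stand: fixed stand; grey base plate 150 mm (its x) by 230 mm (its y), origin on the worktop under its middle; turned by up to 0.25 rad either way. On its far (+x) side the spindle lies in two aluminium V saddles at y = +-85 mm (16 mm thick, 52 mm in x, tops 49 mm above the worktop)
- rest (a point): top middle of the stand's flat aluminium rest in front of the spindle, 43.5 mm above the worktop; axes as the stand's; the rest reaches 44 mm to +x and -x and 65 mm to +y and -y from here. A comb lying on it has its mid plane at the height of the spindle's axis
- spindle: steel spindle; origin on its axis, mid-thread, 46 mm above the worktop; y along the axis, x level, away from the rest. Right-hand near-square thread, pitch 10 mm, y = -50 to 50 mm, outer radius 16 mm, core 10.5 mm, ridges 4.2 mm wide at the crest, grooves 5.8 mm at the mouth. It stays put but was turned by chance (not shown by this frame): where the grooves lie along y must be felt or seen
- thread_front (a point): point of the thread's outer surface nearest the rest: x = -16 mm in the spindle's frame, axes as the spindle's. A blue comb pushed square at the spindle has its tooth roots here when fully home, and 5 mm before here (-x) when its teeth stand on the crests. Home, the teeth have about 0.7 mm play to either side
- screwdriver: small screwdriver, orange handle, 150 mm long (its y), lying; origin under its middle; bystander
- pen: red pen, 145 mm long (its y), lying; origin under its middle; bystander
- cream_pot: round cream pot, 91 mm across, 44 mm high; origin under its middle; bystander
- tape_roll: roll of tape lying flat, 98 mm across, 25 mm high; origin under its middle; bystander
- spare_knob: aluminium knob, 23 mm across, 19 mm high; origin under its middle; bystander
Mind the look-alikes: they are no part of the job. Leave any yellow look-alike of the blue_comb alone.

How it is judged:
On the way, in this order (a step that is already met when the one before it is completed fails the run):
1. the blue comb lies flat on the rest with all its teeth fully home in the thread, let go (x of each of blue_comb_left, blue_comb_right in the frame of spindle above -0.0178 m and y of blue_comb in the frame of spindle between -0.026 and 0.026 m and z of blue_comb in the frame of spindle between -0.005 and 0.0005 m and angle between blue_comb's own z axis and vertical below 0.06 rad and angle between the x axis of blue_comb and the x axis of spindle, either way round below 0.06 rad and contact force between the fingers and blue_comb below 0.05 N), for 0.3 s.
2. its back edge is pressed lightly towards the spindle near its left (+y) end, the comb staying home (x of each of blue_comb_left, blue_comb_right in the frame of spindle above -0.0178 m and y of blue_comb in the frame of spindle between -0.026 and 0.026 m and z of blue_comb in the frame of spindle between -0.005 and 0.0005 m and angle between blue_comb's own z axis and vertical below 0.06 rad and angle between the x axis of blue_comb and the x axis of spindle, either way round below 0.06 rad and contact force between the fingers and blue_comb above 1.5 N and contact force between blue_comb and spindle above 1 N and y of the grasp point in the frame of blue_comb above 0.008 m), for 0.1 s.
3. then near its right (-y) end, the comb staying home (x of each of blue_comb_left, blue_comb_right in the frame of spindle above -0.0178 m and y of blue_comb in the frame of spindle between -0.026 and 0.026 m and z of blue_comb in the frame of spindle between -0.005 and 0.0005 m and angle between blue_comb's own z axis and vertical below 0.06 rad and angle between the x axis of blue_comb and the x axis of spindle, either way round below 0.06 rad and contact force between the fingers and blue_comb above 1.5 N and contact force between blue_comb and spindle above 1 N and y of the grasp point in the frame of blue_comb below -0.008 m), for 0.1 s.
At the end, for the whole second after the job is handed in: the blue comb lies at rest on the stand's rest, released, level and square to the spindle within 0.06 rad, its tooth roots at both ends within 17.8 mm of the spindle's axis plane (1.8 mm of fully home), its middle within 26 mm of the middle of the thread (all of step 1 and linear speed of blue_comb below 0.01 m/s); the robot touches nothing.
It fails at once if more than 20 N between the blue comb and the spindle (contact force between blue_comb and spindle above 20 N).
It fails at once if the red comb pushed more than 20 mm from its place (distance of red_comb from where it was at the start of the episode above 0.02 m).
It fails at once if another loose thing (screwdriver, pen, cream pot, tape roll, spare knob) pushed more than 20 mm from its place (distance of any of screwdriver, pen, cream_pot, tape_roll, spare_knob from where it was at the start of the episode above 0.02 m).
It also fails if it takes over 72 s, if anything falls off the work surface, if the arm or the gripper's body presses on something with over 40 N, if the wrist force passes 120 N, or if a joint passes its speed limit or range.

## Working session

There is one attempt and no reset: what is moved stays moved. The work goes in short steps, Python scripts to look and compute and a tool call to move; the robot and the scene stay as the last step left them, time stands still between calls to the robot, and variables do not carry over. Pictures are saved under pics/ and viewed, and the job is handed in when it is done.

Besides the shell and the picture viewer there is one more tool, called as name([rows], argument=value, ...), one row to a line, values as JSON. carry_out: Moves the arm, as the interface text tells. Its arguments: {"type":"object","properties":{"targets":{"type":"array","items":{"type":"array"}},"hand":{"type":"number"}},"required":["targets"]}

```bash
ls; mkdir -p pics
python3 - <<'E'
from plant import robot
import cv2
s=robot.get_state(); print(s)
for n in ["scene","side","wrist"]:
    print(n,robot.camera_params(n))
    cv2.imwrite(f"pics/{n}0.png",robot.grab_frame(n)[:,:,::-1])
E
```

```text
pics
{'time_s': 0.0, 'qpos': array([ 1.30603712e+00,  2.64740853e-01,  1.60534822e+00,  1.23260719e-05,
        1.27370345e+00, -3.69173796e-02]), 'qd': array([-0.00042402, -0.00055978, -0.00052855, -0.00153822, -0.0010539 ,
       -0.00018796]), 'joint_efforts': array([-3.89337984e-04, -5.15121102e+01, -3.67314720e+01,  1.82220065e-04,
        1.29681602e-02,  3.33585170e-06]), 'eef_pos': array([0.15229364, 0.65688274, 0.24098421]), 'tool_rot': array([-1.04108436,  1.31022772,  1.03892016]), 'contact_force': array([-0.0399404 ,  0.35870158,  0.49891888]), 'moment': array([ 0.01101499, -0.00306131,  0.02652448]), 'grip_width': 0.08545537751708904}
scene {'camera_matrix': array([[372.50987184,   0.        , 324.80466686],
       [  0.        , 372.50987184, 202.69391211],
       [  0.        ,   0.        ,   1.        ]]), 'xyz': array([ 0.24629834, -0.52926927,  0.77789024]), 'orientation': array([-2.41657746,  0.58489164, -0.21330358])}
side {'camera_matrix': array([[510.02359627,   0.        , 319.24640825],
       [  0.        , 510.02359627, 200.6736379 ],
       [  0.        ,   0.        ,   1.        ]]), 'xyz': array([0.15751935, 1.09311105, 0.60998805]), 'orientation': array([-0.3990736 ,  2.47242851, -1.59037552])}
wrist {'camera_matrix': array([[309.70691629,   0.        , 320.12875978],
       [  0.        , 309.70691629, 193.41475175],
       [  0.        ,   0.        ,   1.        ]]), 'xyz': array([0.07645064, 0.67361775, 0.37285542]), 'orientation': array([2.25965555, 1.79604426, 0.27713613])}
```

View pics/scene0.png

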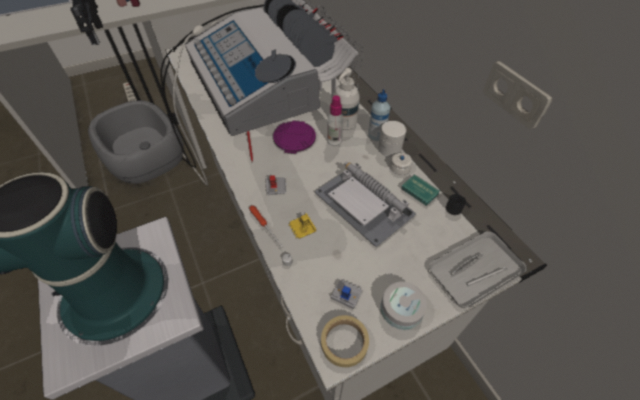

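View pics/side0.png

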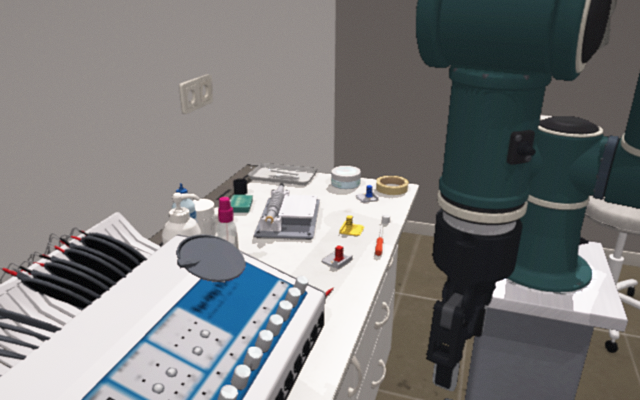

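View pics/wrist0.png

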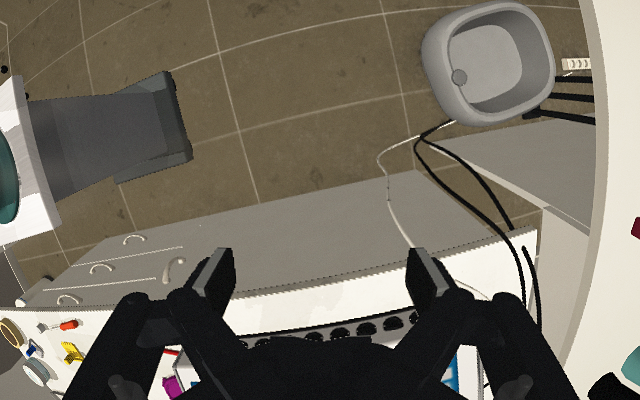

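The scene picture shows the blue comb's grip at about (346,292), the stand at (365,203), red comb (274,183), yellow look-alike (303,222), pot (404,304) and tape (344,341). Next I'll enlarge both.

```bash
cat > h.py <<'E'
import numpy as np, cv2
from scipy.spatial.transform import Rotation as R
from plant import robot
def cam(n):
    p=robot.camera_params(n); return p["camera_matrix"],np.array(p["xyz"]),R.from_rotvec(p["orientation"]).as_matrix()
def proj(P,c,fish=False):
    K,t,M=c; q=(np.atleast_2d(P)-t)@M
    if fish:
        r=np.hypot(q[:,0],q[:,1]); th=np.arctan2(r,q[:,2]); s=np.where(r>1e-9,th/np.maximum(r,1e-9),0)
        return np.c_[K[0,0]*q[:,0]*s+K[0,2],K[1,1]*q[:,1]*s+K[1,2]]
    return np.c_[K[0,0]*q[:,0]/q[:,2]+K[0,2],K[1,1]*q[:,1]/q[:,2]+K[1,2]]
def back(px,z,c,fish=False):
    K,t,M=c; px=np.atleast_2d(px).astype(float)
    d=np.c_[(px[:,0]-K[0,2])/K[0,0],(px[:,1]-K[1,2])/K[1,1]]
    if fish:
        th=np.hypot(d[:,0],d[:,1]); v=np.c_[d*(np.sin(th)/np.maximum(th,1e-9))[:,None],np.cos(th)]
    else: v=np.c_[d,np.ones(len(d))]
    w=v@M.T; s=(z-t[2])/w[:,2]; return t+w*s[:,None]
def crop(img,x0,y0,x1,y1,k,fn):
    cv2.imwrite(fn,cv2.resize(img[y0:y1,x0:x1],None,fx=k,fy=k,interpolation=cv2.INTER_CUBIC))
E
python3 - <<'E'
from h import *
a=cv2.imread("pics/scene0.png"); crop(a,315,160,415,245,8,"pics/c1.png"); crop(a,320,270,375,315,12,"pics/c2.png")
c=cam("scene")
print(back([[346,289]],0.039,c), back([[346,299]],0,c), back([[365,203]],0.0435,c))
E
```

```text
[[ 0.45154729 -0.24370204  0.039     ]] [[ 0.45069661 -0.24937896  0.        ]] [[ 0.60697039 -0.0644384   0.0435    ]]
```

View pics/c1.png

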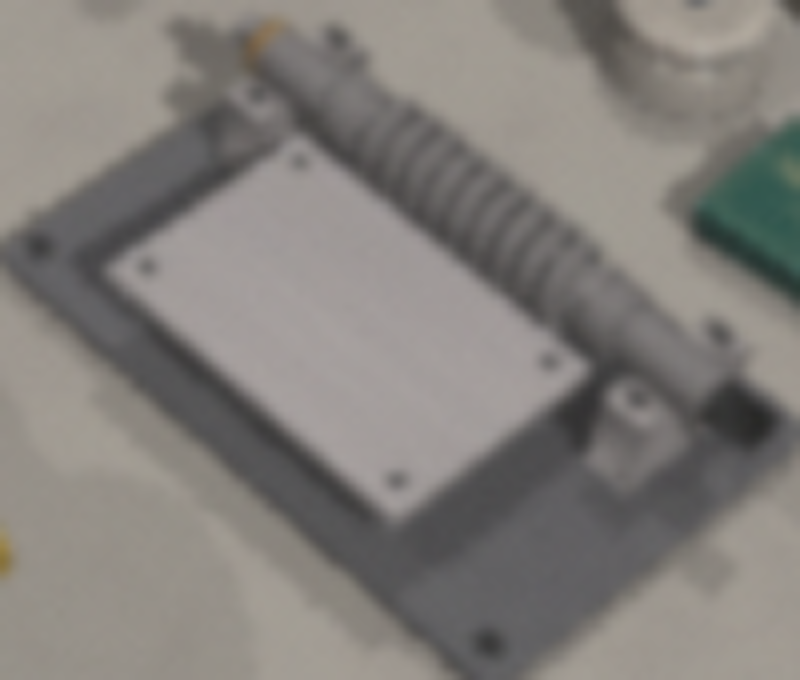

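View pics/c2.png

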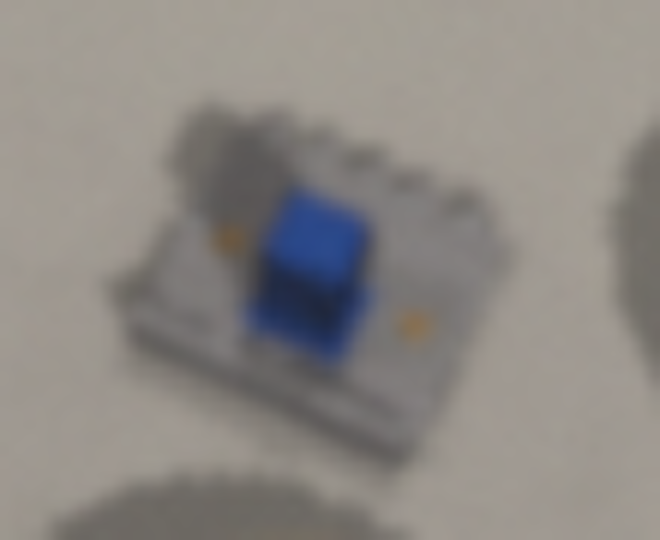

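Run:
```python
from h import *
c=cam("scene")
px=np.array([[295,138],[103,265],[395,522],[592,370]])/8+[315,160]-0.5*(1-1/8)
P=back(px,0.0435,c); print(P, P.mean(0))
vx=(P[0]-P[1]+P[3]-P[2]); vy=P[0]-P[3]+P[1]-P[2]
print(np.arctan2(vx[1],vx[0]),np.arctan2(-vy[0],vy[1]),np.linalg.norm(P[0]-P[1]),np.linalg.norm(P[0]-P[3]))
# comb: flange ends (bottom back edge) and grip top centre
q=np.array([[130,335],[395,465],[505,265],[318,232]])/12+[320,270]-0.46
print(back(q[:2],0.0,c),back(q[2:3],.005,c),back(q[3:],0.039,c))
s=robot.get_state(); M=R.from_rotvec(s["tool_rot"]).as_matrix(); print(M.round(3))
print(R.from_rotvec(robot.camera_params("wrist")["orientation"]).as_matrix().round(3))
# extremes of other things
for n,p,z in [("pot",[404,296],.044),("tape",[344,340],.025)]: print(n,back([p],z,c))
```

```text
[[ 0.62081231  0.02792675  0.0435    ]
 [ 0.53851956  0.00824645  0.0435    ]
 [ 0.57009594 -0.12043176  0.0435    ]
 [ 0.65482681 -0.0988758   0.0435    ]] [ 0.59606365 -0.04578359  0.0435    ]
0.2420483822607661 0.25130749025803467 0.08461330898507091 0.1312854674809423
[[ 0.42165971 -0.23041012  0.        ]
 [ 0.45270159 -0.27442975  0.        ]] [[ 0.48885698 -0.25192045  0.005     ]] [[ 0.45176652 -0.2434869   0.039     ]]
[[-0.    -0.974  0.226]
 [-0.002  0.226  0.974]
 [-1.     0.    -0.002]]
[[ 0.226  0.928  0.295]
 [ 0.974 -0.215 -0.07 ]
 [-0.001  0.303 -0.953]]
pot [[ 0.55075513 -0.31501594  0.044     ]]
tape [[ 0.39809178 -0.33199872  0.025     ]]
```

carry_out([
  [[-4, -3, -4], 8],
  [[-7, -7, -8], 17],
  [[-8, -11, -13], 27],
  [[-8, -15, -18], 37],
  [[-8, -19, -23], 47],
], hand=0.0)

```text
time_s: 0.78
eef_pos: [0.2826, 0.3961, 0.3224]
tool_rot: [-0.406, 1.532, 0.406]
contact_force: [0.8, -0.4, 0.5]
grip_width: 0.0854
```

```bash
cat >> h.py <<'E'
def goto(P,theta=None):
    """shift in cm along tool axes & roll deg from measured pose; theta=yaw of jaw axis (jaw=(-sin,cos))"""
    s=robot.get_state(); M=R.from_rotvec(s["tool_rot"]).as_matrix()
    d=(np.array(P)-s["eef_pos"])@M*100
    th=np.arctan2(-M[0,2],M[1,2]); r=None
    if theta is not None: r=-np.degrees((theta-th+np.pi)%(2*np.pi)-np.pi)
    print("t",round(s["time_s"],2),"pos",s["eef_pos"].round(4),"th",round(th,4),"tilt",M[2].round(4),"F",s["contact_force"].round(2),"q",s["qpos"].round(2),"w",round(s["grip_width"],4))
    print("shift",d.round(3),"roll",r if r is None else round(r,2))
E
python3 - <<'E'
from h import *
goto([.42,.08,.3],.614-np.pi)
E
```

```text
t 0.78 pos [0.2826 0.3961 0.3224] th -1.0532 tilt [-1.e+00 -1.e-04  7.e-04] F [ 0.79 -0.38  0.54] q [ 0.9  -0.14  1.89 -0.    1.4   0.38] w 0.0854
shift [  2.24  -34.271  -3.701] roll 84.48
```

carry_out([
  [[0, -7, -1], 10],
  [[0, -13, -2], 20],
  [[0, -19, -3], 30],
  [[1, -25, -4], 40],
  [[2, -31, -4], 50],
])

```text
time_s: 1.4
eef_pos: [0.4012, 0.1094, 0.3028]
tool_rot: [0.28, 1.551, -0.278]
contact_force: [0.6, 0.0, -0.2]
grip_width: 0.0852
```

Run:
```python
from h import *
goto([.455,-.242,.2],.614-np.pi)
```

```text
t 1.4 pos [0.4012 0.1094 0.3028] th -1.9264 tilt [-1.      0.0011  0.0013] F [ 0.64  0.03 -0.19] q [ 0.21 -0.28  2.03  0.    1.39  0.56] w 0.0852
shift [ 10.266 -31.077  17.262] roll 34.44
```

carry_out([
  [[2, -5, 3], 7],
  [[4, -10.5, 6], 14],
  [[6, -16, 9], 21],
  [[8, -21, 12], 28],
  [[9, -26, 14.5], 34.5],
])

```text
time_s: 2.02
eef_pos: [0.4476, -0.1844, 0.2114]
tool_rot: [0.746, 1.44, -0.746]
contact_force: [0.5, 0.4, 0.5]
grip_width: 0.0855
```

Run:
```python
from h import *
goto([.455,-.242,.2],.614-np.pi)
```

```text
t 2.02 pos [ 0.4476 -0.1844  0.2114] th -2.527 tilt [-1.0e+00 -2.0e-04 -1.1e-03] F [0.46 0.37 0.47] q [-0.44 -0.08  2.04  0.    1.19  0.51] w 0.0855
shift [ 1.134 -2.716  5.14 ] roll 0.04
```

carry_out([
  [[1, -2.7, 5.1], 0],
  [[1, -2.7, 5.1], 0],
])

```text
time_s: 2.28
eef_pos: [0.4551, -0.2431, 0.2013]
tool_rot: [0.746, 1.441, -0.747]
contact_force: [-0.1, 1.0, -0.9]
grip_width: 0.0852
```

Run:
```python
from h import *
goto([.455,-.242,.2],.614-np.pi)
c=cam("wrist"); np.savez("w1.npz",K=c[0],t=c[1],M=c[2]); cv2.imwrite("pics/w1.png",robot.grab_frame("wrist")[:,:,::-1])
print(proj([[.4517,-.2435,.039],[.4517,-.2435,0.005]],c,True))
```

```text
t 2.27 pos [ 0.4551 -0.2431  0.2013] th -2.5278 tilt [-1.     -0.0015 -0.0014] F [-0.12  1.03 -0.88] q [-0.54 -0.01  1.98 -0.    1.16  0.42] w 0.0852
shift [ 0.127  0.057 -0.09 ] roll -0.01
[[318.1115079  179.83754721]
 [318.38262226 171.61124434]]
```

View pics/w1.png

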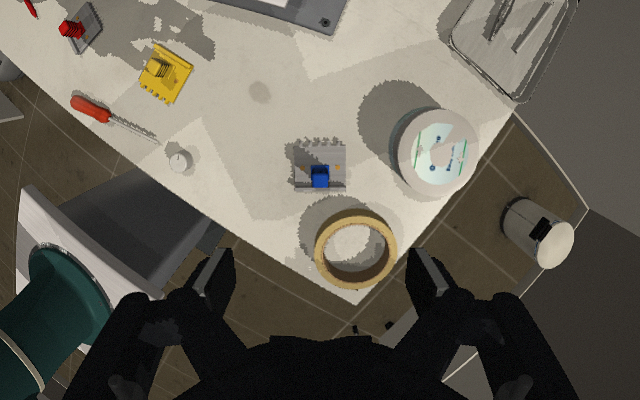

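Run:
```python
from h import *
a=cv2.imread("pics/w1.png"); crop(a,280,125,360,205,9,"pics/c3.png")
```

```text
(no output)
```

View pics/c3.png

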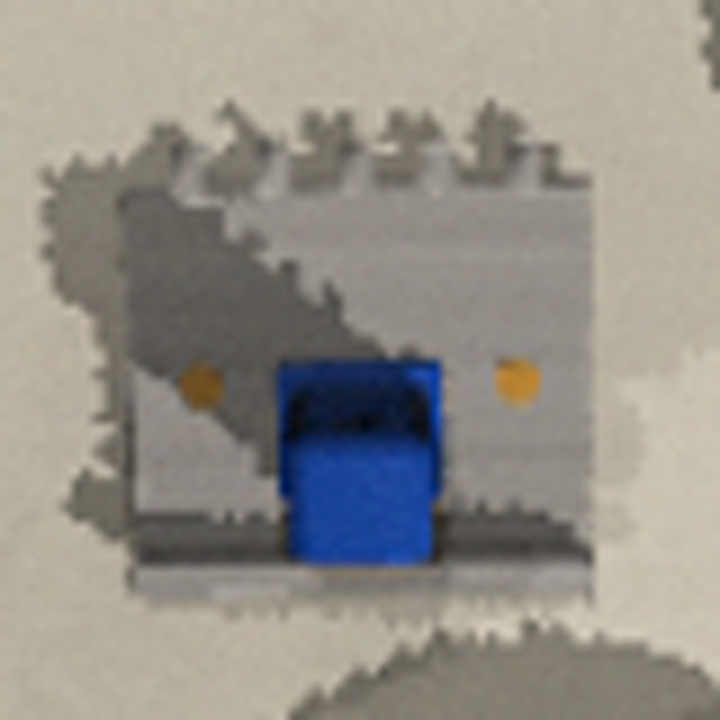

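Run:
```python
from h import *
w=np.load("w1.npz"); c=(w["K"],w["t"],w["M"])
f=lambda l:np.array(l)/9+[280,125]-.44
F=back(f([[125,194],[592,189]]),.005,c,True); B=back(f([[133,597],[592,597]]),.012,c,True)
G=back(f([[290,438],[433,438],[290,563],[433,563]]),.039,c,True)
print(F,B,G.mean(0))
for E in (F,B):
    d=E[0]-E[1]; print(np.linalg.norm(d),np.arctan2(-d[0],d[1]))
th=.614;ux=np.array([np.cos(th),np.sin(th)])
print("origin from front",F.mean(0)[:2]-.030*ux,"back",B.mean(0)[:2]+.019*ux)
```

```text
[[ 0.45941986 -0.20544235  0.005     ]
 [ 0.49190298 -0.25048878  0.005     ]] [[ 0.42042573 -0.23354706  0.012     ]
 [ 0.45241563 -0.27888357  0.012     ]] [ 0.45230359 -0.24501688  0.039     ]
0.05553678056865957 0.6247491980078944
0.055486510121906356 0.6144812054500077
origin from front [ 0.45114092 -0.24524981] back [ 0.45195033 -0.24526863]
```

Run:
```python
from h import *
goto([.4517,-.2452,.022],.618-np.pi)
```

```text
t 2.33 pos [ 0.455  -0.2411  0.2016] th -2.5263 tilt [-1.0e+00 -8.0e-04 -2.2e-03] F [0.27 0.86 1.02] q [-0.54 -0.01  1.99  0.    1.17  0.42] w 0.0856
shift [17.961 -0.493  0.178] roll -0.16
```

carry_out([
  [[5, -0.4, 0.1], 0],
  [[10, -0.4, 0.1], 0],
  [[13.5, -0.4, 0.1], 0],
  [[13.5, -0.4, 0.1], 0],
], hand=0.45)

```text
time_s: 2.82
eef_pos: [0.4504, -0.2399, 0.0649]
tool_rot: [0.743, 1.448, -0.741]
contact_force: [0.8, -0.7, -0.3]
grip_width: 0.0472
```

Run:
```python
from h import *
for i in range(4):
  goto([.4517,-.2452,.022],.618-np.pi)
  c=cam("wrist");a=robot.grab_frame("wrist")[:,:,::-1]
cv2.imwrite("pics/w2.png",a)
np.savez("w2.npz",K=c[0],t=c[1],M=c[2])
```

```text
t 2.83 pos [ 0.4504 -0.2399  0.0649] th -2.5213 tilt [-1.     -0.0027 -0.0069] F [ 0.79 -0.69 -0.3 ] q [-0.54  0.14  2.11  0.    0.9   0.41] w 0.0472
shift [ 4.288 -0.186  0.538] roll 0.13
t 2.88 pos [ 0.4522 -0.2412  0.0671] th -2.5215 tilt [-1.0e+00 -9.0e-04 -2.8e-03] F [-0.52 -0.47  0.39] q [-0.54  0.14  2.11  0.    0.9   0.41] w 0.0467
shift [ 4.507 -0.269  0.304] roll 0.12
t 2.92 pos [ 0.4537 -0.2423  0.0687] th -2.5217 tilt [-1.e+00  5.e-04  6.e-04] F [ 0.31 -0.39 -0.1 ] q [-0.54  0.14  2.1   0.    0.9   0.41] w 0.0471
shift [ 4.667 -0.332  0.116] roll 0.11
t 2.98 pos [ 0.4545 -0.243   0.0696] th -2.5219 tilt [-1.      0.0013  0.0026] F [ 0.15 -0.11  0.01] q [-0.54  0.14  2.1   0.    0.9   0.41] w 0.047
shift [ 4.759e+00 -3.630e-01  3.000e-03] roll 0.1
```

View pics/w2.png

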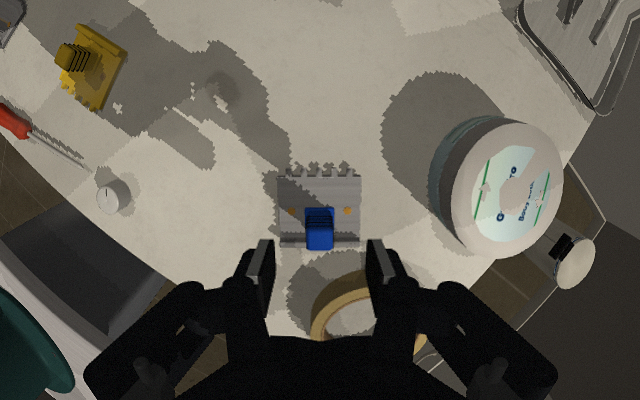

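carry_out([
  [[2.5, -0.35, 0], 0],
  [[4.0, -0.35, 0], 0],
  [[4.75, -0.35, 0], 0],
  [[4.75, -0.35, 0], 0],
  [[4.75, -0.35, 0], 0],
])

```text
time_s: 3.65
eef_pos: [0.4508, -0.2453, 0.0207]
tool_rot: [0.742, 1.439, -0.742]
contact_force: [0.0, 0.2, 0.2]
grip_width: 0.047
```

Run:
```python
from h import *
for i in range(2):
  goto([.4517,-.2452,.022],.618-np.pi)
  c=cam("wrist");a=robot.grab_frame("wrist")[:,:,::-1]
cv2.imwrite("pics/w3.png",a)
```

```text
t 3.65 pos [ 0.4508 -0.2453  0.0207] th -2.5229 tilt [-1.e+00  4.e-04  9.e-04] F [0.02 0.17 0.16] q [-0.55  0.21  2.13  0.    0.8   0.41] w 0.047
shift [-0.126  0.083  0.043] roll 0.04
t 3.7 pos [ 0.4508 -0.2454  0.0208] th -2.5229 tilt [-1.0e+00  5.0e-04  1.1e-03] F [ 0.17 -0.75  0.17] q [-0.55  0.21  2.13  0.    0.8   0.41] w 0.0467
shift [-0.121  0.083  0.037] roll 0.04
```

View pics/w3.png

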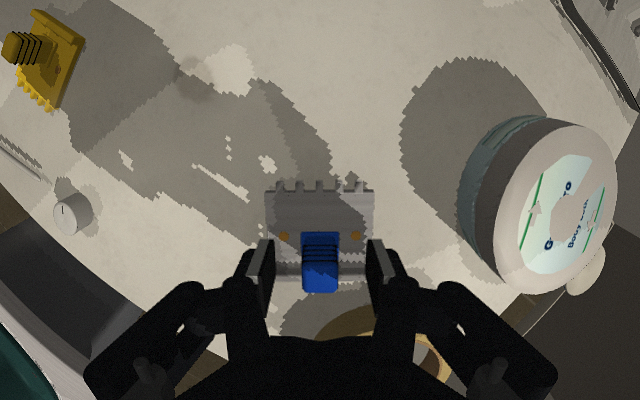

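The comb's grip (320,262) sits between the open pads (265 / 375), so I'll close.

carry_out([
  [[-0.1, 0.05, 0], 0],
  [[-0.1, 0.05, 0], 0],
  [[-0.1, 0.05, 0], 0],
  [[-0.1, 0.05, 0], 0],
  [[-0.1, 0.05, 0], 0],
], hand=1.0)

```text
time_s: 4.38
eef_pos: [0.4512, -0.2451, 0.0217]
tool_rot: [0.742, 1.439, -0.742]
contact_force: [-0.6, -0.5, 5.6]
grip_width: 0.0151
```

Run:
```python
from h import *
goto([.4517,-.2452,.15],.618-np.pi)
```

```text
t 4.38 pos [ 0.4512 -0.2451  0.0217] th -2.5229 tilt [-1.0e+00  5.0e-04  1.2e-03] F [-0.62 -0.54  5.55] q [-0.55  0.21  2.13  0.    0.8   0.41] w 0.0151
shift [-12.825   0.042   0.05 ] roll 0.04
```

carry_out([
  [[-1, 0, 0], 0],
  [[-4, 0, 0], 0],
  [[-8, 0, 0], 0],
  [[-12, 0, 0], 0],
  [[-13, 0, 0], 0],
])

```text
time_s: 5.0
eef_pos: [0.4521, -0.2456, 0.1542]
tool_rot: [0.742, 1.435, -0.742]
contact_force: [0.4, 0.3, -0.9]
grip_width: 0.0152
```

Run:
```python
from h import *
goto([.4517,-.2452,.15],.618-np.pi)
c=cam("wrist");a=robot.grab_frame("wrist")[:,:,::-1]
cv2.imwrite("pics/w4.png",a)
yaw=.247; ux=np.array([np.cos(yaw),np.sin(yaw)])
# spindle axis is 44mm+~16+? from rest centre; target comb origin 
P=np.array([.596,-.046]); print(P-0.02*ux)
goto([.56,-.055,.2],yaw-np.pi)
```

```text
t 5.0 pos [ 0.4521 -0.2456  0.1542] th -2.5229 tilt [-1.      0.002   0.0048] F [ 0.42  0.33 -0.88] q [-0.55  0.03  2.04 -0.    1.07  0.41] w 0.0152
shift [ 0.418 -0.005 -0.06 ] roll 0.04
[ 0.57660699 -0.05088992]
t 5.05 pos [ 0.4518 -0.2455  0.1539] th -2.5229 tilt [-1.      0.0017  0.004 ] F [-0.47 -0.2  -0.25] q [-0.55  0.03  2.04  0.    1.07  0.41] w 0.0152
shift [-4.615 19.867 -9.226] roll 21.3
```

View pics/w4.png

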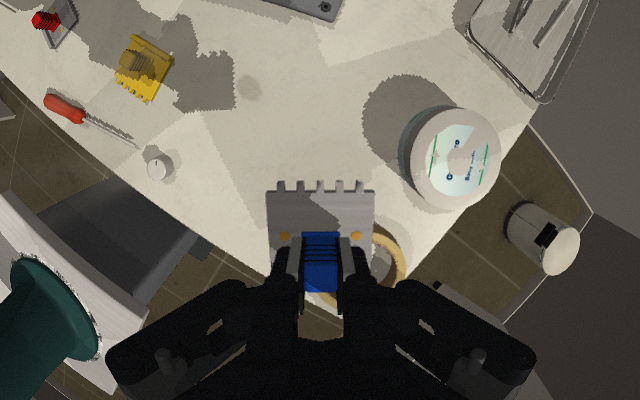

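carry_out([
  [[-3, 3, -1], 4],
  [[-5, 7, -3], 9],
  [[-5, 11, -5], 14],
  [[-5, 15, -7.5], 19],
  [[-5, 17.5, -9], 21.3],
])

```text
time_s: 5.68
eef_pos: [0.5401, -0.0678, 0.1987]
tool_rot: [1.025, 1.32, -1.028]
contact_force: [0.2, -1.1, -0.5]
grip_width: 0.0145
```

carry_out([
  [[0, 0, 0], 0],
])

```text
time_s: 5.8
eef_pos: [0.5402, -0.068, 0.1988]
tool_rot: [1.022, 1.321, -1.025]
contact_force: [0.4, -0.4, -1.1]
grip_width: 0.015
```

Run:
```python
from h import *
robot.grab_frame("wrist")
goto([.56,-.055,.2],.247-np.pi)
c=cam("wrist");a=robot.grab_frame("wrist")[:,:,::-1]
np.savez("w5.npz",K=c[0],t=c[1],M=c[2])
cv2.imwrite("pics/w5.png",a)
```

```text
t 5.85 pos [ 0.5398 -0.0692  0.199 ] th -2.892 tilt [-1.     -0.0037 -0.0011] F [ 0.2  -0.04 -0.7 ] q [-0.17  0.05  1.93 -0.    1.16  1.15] w 0.015
shift [-0.11   2.305 -0.877] roll 0.15
```

View pics/w5.png

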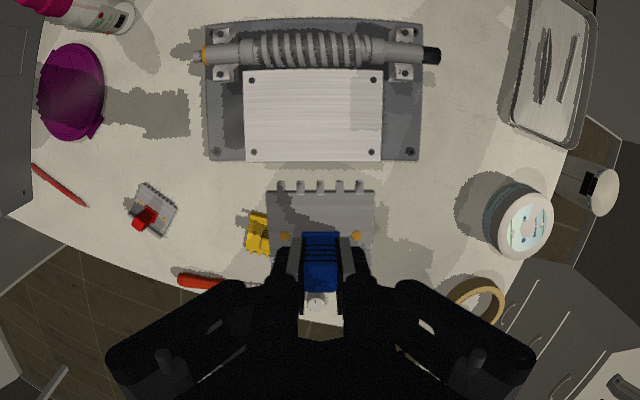

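Run:
```python
from h import *
a=cv2.imread("pics/w5.png"); crop(a,225,10,405,85,4.44,"pics/c5.png"); crop(a,235,60,395,170,5,"pics/c6.png")
```

```text
(no output)
```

View pics/c5.png

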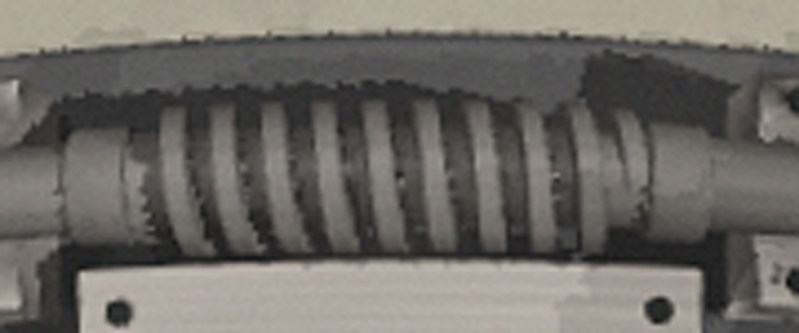

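View pics/c6.png

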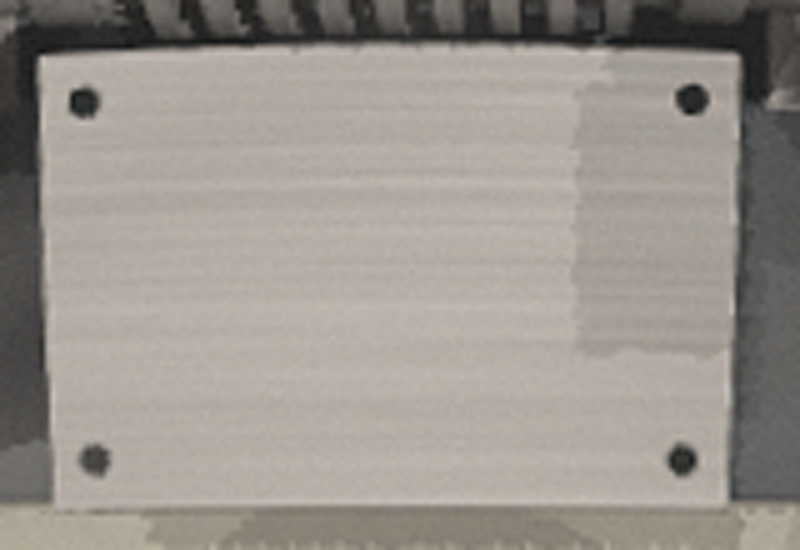

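Run:
```python
from h import *
from scipy.optimize import least_squares
w=np.load("w5.npz"); c=(w["K"],w["t"],w["M"])
f6=lambda l:np.array(l)/5+[235,60]-.4
C=f6([[38,55],[742,52],[55,508],[728,505]])
L=np.array([[.044,.065],[.044,-.065],[-.044,.065],[-.044,-.065]])
def W(p,L,z):
    ca,sa=np.cos(p[2]),np.sin(p[2]); return np.c_[p[0]+ca*L[:,0]-sa*L[:,1],p[1]+sa*L[:,0]+ca*L[:,1],np.full(len(L),z)]
r=least_squares(lambda p:(proj(W(p,L,.0435),c,True)-C).ravel(),[.596,-.046,.247]); print(r.x,r.fun.round(2))
print("cam",c[1])
p=r.x; cl=(c[1][:2]-p[:2])@np.array([[np.cos(p[2]),-np.sin(p[2])],[np.sin(p[2]),np.cos(p[2])]]); print("cam in stand rest frame",cl)
B=back(C,.0435,c,True); print(np.linalg.norm(B[0]-B[1]),np.linalg.norm(B[0]-B[2]))
# crests in frame, at front silhouette
xs=[198,250,302,350,398,445,497,547,595]
f5=lambda l:np.array(l)/4.44+[225,10]-.39
for yy,z in ((250,.050),(105,.058),(180,.062)):
    X=xs if yy==250 else ([170,222,273,324,374,426,476,528,580] if yy==105 else [178,230,284,334,383,433,485,536,588])
    Q=back(f5([[x,yy] for x in X]),z,c,True)[:,:2]-p[:2]
    l=Q@np.array([[np.cos(p[2]),-np.sin(p[2])],[np.sin(p[2]),np.cos(p[2])]])
    print(yy,(l*1000).round(1).tolist())
```

```text
[ 0.59739456 -0.04780274  0.24970632] [-0.16 -0.64  0.14 -1.   -0.29  0.67  0.31  1.08]
cam [ 0.61578779 -0.05113099  0.33046458]
cam in stand rest frame [ 0.01700028 -0.00777034]
0.12972298167009633 0.08672522575944676
250 [[45.7, 38.2], [45.3, 27.6], [45.0, 17.2], [44.8, 7.6], [44.7, -2.0], [44.7, -11.4], [44.8, -21.8], [45.0, -31.8], [45.3, -41.4]]
105 [[75.0, 42.5], [74.4, 32.1], [73.9, 22.1], [73.6, 12.2], [73.4, 2.5], [73.3, -7.6], [73.4, -17.3], [73.6, -27.4], [73.9, -37.5]]
180 [[58.7, 40.1], [58.2, 30.0], [57.8, 19.5], [57.6, 9.9], [57.4, 0.6], [57.4, -8.9], [57.5, -18.9], [57.6, -28.6], [57.9, -38.6]]
```

```bash
cat >> h.py <<'E'
P0=np.array([.5974,-.0478]); TH=.2497
ux=np.array([np.cos(TH),np.sin(TH)]); uy=np.array([-np.sin(TH),np.cos(TH)])
def gr(x,y,z,th=TH):
    p=P0+x*ux+y*uy; goto([p[0],p[1],z],th-np.pi)
    s=robot.get_state(); d=s["eef_pos"][:2]-P0; f=s["contact_force"][:2]
    print("rest frame mm: x %.2f y %.2f z %.2f | F x %.2f y %.2f z %.2f"%(d@ux*1e3,d@uy*1e3,s["eef_pos"][2]*1e3,f@ux,f@uy,s["contact_force"][2]))
E
python3 - <<'E'
from h import *
gr(-.004,.0032,.085)
E
```

```text
t 5.9 pos [ 0.5398 -0.0699  0.1993] th -2.8932 tilt [-1.0e+00 -3.3e-03 -8.0e-04] F [-0.78 -0.3  -0.76] q [-0.17  0.05  1.93 -0.    1.16  1.15] w 0.0149
shift [11.412  5.766 -1.037] roll -0.08
rest frame mm: x -61.29 y -7.19 z 199.30 | F x -0.83 y -0.10 z -0.76
```

carry_out([
  [[3, 2, -0.5], 0],
  [[6, 4, -1], 0],
  [[9, 5.7, -1], 0],
  [[11.4, 5.8, -1], 0],
  [[11.4, 5.8, -1], 0],
])

```text
time_s: 6.52
eef_pos: [0.5917, -0.0471, 0.0838]
tool_rot: [1.024, 1.322, -1.03]
contact_force: [-1.0, -0.8, -0.1]
grip_width: 0.0152
```

carry_out([
  [[0, 0, 0], 0],
  [[0, 0, 0], 0],
])

```text
time_s: 6.78
eef_pos: [0.5956, -0.0467, 0.0887]
tool_rot: [1.027, 1.313, -1.024]
contact_force: [-0.6, 0.1, -0.1]
grip_width: 0.015
```

Run:
```python
from h import *
gr(-.004,.0032,.068)
c=cam("wrist");a=robot.grab_frame("wrist")[:,:,::-1]
np.savez("w6.npz",K=c[0],t=c[1],M=c[2])
cv2.imwrite("pics/w6.png",a)
gr(-.004,.0032,.068)
```

```text
t 6.78 pos [ 0.5956 -0.0467  0.0887] th -2.8952 tilt [-1.      0.0024  0.001 ] F [-0.62  0.05 -0.05] q [-0.12  0.26  1.92 -0.    0.97  1.2 ] w 0.015
shift [ 2.072 -0.262 -0.173] roll -0.19
rest frame mm: x -1.44 y 1.48 z 88.73 | F x -0.59 y 0.20 z -0.05
t 6.83 pos [ 0.5957 -0.0466  0.0887] th -2.8951 tilt [-1.      0.0025  0.001 ] F [ 0.26  0.3  -0.71] q [-0.12  0.26  1.92 -0.    0.97  1.2 ] w 0.015
shift [ 2.073 -0.269 -0.158] roll -0.18
rest frame mm: x -1.36 y 1.64 z 88.73 | F x 0.33 y 0.22 z -0.71
```

View pics/w6.png

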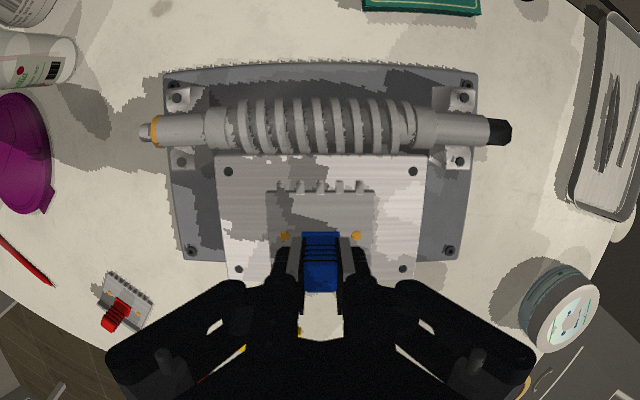

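carry_out([
  [[0.8, -0.2, -0.1], -0.2],
  [[1.6, -0.3, -0.15], -0.2],
  [[2.1, -0.3, -0.15], -0.2],
  [[2.1, -0.3, -0.15], -0.2],
  [[2.1, -0.3, -0.15], -0.2],
])

```text
time_s: 7.45
eef_pos: [0.5914, -0.0453, 0.0658]
tool_rot: [1.023, 1.318, -1.023]
contact_force: [-0.6, -0.9, -0.8]
grip_width: 0.0148
```

Run:
```python
from h import *
gr(-.004,.0032,.0652)
c=cam("wrist");a=robot.grab_frame("wrist")[:,:,::-1]
np.savez("w7.npz",K=c[0],t=c[1],M=c[2])
cv2.imwrite("pics/w7.png",a); crop(a,210,80,430,230,3.6,"pics/c7.png")
gr(-.004,.0032,.0652)
```

```text
t 7.45 pos [ 0.5914 -0.0453  0.0658] th -2.8911 tilt [-1.e+00 -3.e-04 -1.e-04] F [-0.65 -0.91 -0.83] q [-0.12  0.28  1.94 -0.    0.93  1.2 ] w 0.0148
shift [0.064 0.118 0.071] roll 0.05
rest frame mm: x -5.18 y 3.91 z 65.84 | F x -0.85 y -0.72 z -0.83
t 7.5 pos [ 0.5914 -0.0453  0.0659] th -2.891 tilt [-1.e+00 -2.e-04 -1.e-04] F [ 0.51 -0.99 -1.42] q [-0.12  0.28  1.94 -0.    0.93  1.2 ] w 0.0147
shift [0.073 0.115 0.069] roll 0.05
rest frame mm: x -5.15 y 3.89 z 65.93 | F x 0.25 y -1.08 z -1.42
```

View pics/c7.png

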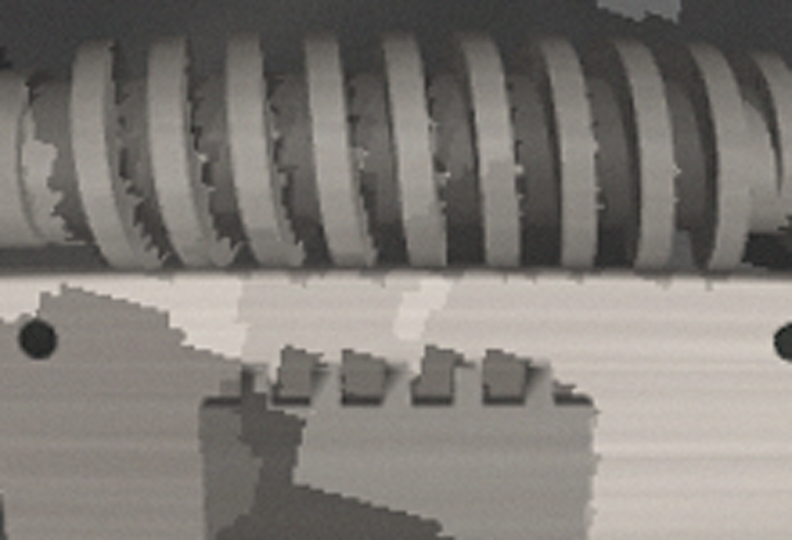

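carry_out([
  [[0.05, 0.4, 0], 0],
  [[0.05, 0.8, 0], 0],
  [[0.05, 1.1, 0], 0],
  [[0.05, 1.1, 0], 0],
  [[0.05, 1.1, 0], 0],
])

```text
time_s: 8.12
eef_pos: [0.6021, -0.0426, 0.0656]
tool_rot: [1.023, 1.317, -1.023]
contact_force: [0.1, 0.1, -0.6]
grip_width: 0.0148
```

Run:
```python
from h import *
gr(.0094,.0036,.0652)
c=cam("wrist");a=robot.grab_frame("wrist")[:,:,::-1]
np.savez("w8.npz",K=c[0],t=c[1],M=c[2])
cv2.imwrite("pics/w8.png",a); crop(a,210,80,430,230,3.6,"pics/c8.png")
gr(.0094,.0036,.0652)
```

```text
t 8.12 pos [ 0.6021 -0.0426  0.0656] th -2.8911 tilt [-1.e+00 -2.e-04 -0.e+00] F [ 0.15  0.11 -0.57] q [-0.11  0.3   1.91 -0.    0.93  1.21] w 0.0148
shift [0.037 0.359 0.026] roll 0.04
rest frame mm: x 5.81 y 3.86 z 65.57 | F x 0.17 y 0.07 z -0.57
t 8.18 pos [ 0.602  -0.0426  0.0655] th -2.8911 tilt [-1.e+00 -2.e-04 -0.e+00] F [ 0.07 -0.72 -0.85] q [-0.11  0.3   1.91 -0.    0.93  1.21] w 0.015
shift [0.034 0.365 0.028] roll 0.04
rest frame mm: x 5.75 y 3.88 z 65.54 | F x -0.11 y -0.71 z -0.85
```

View pics/c8.png

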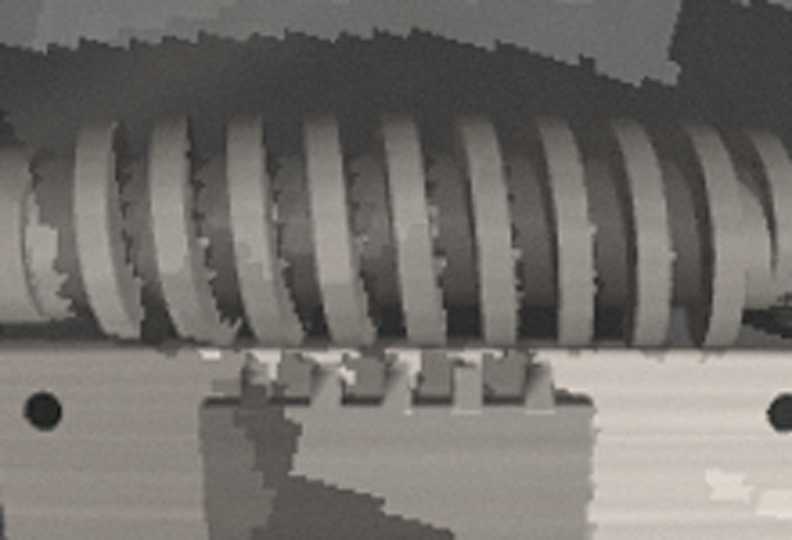

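carry_out([
  [[0, 0.15, -0.04], 0],
  [[0, 0.3, -0.04], 0],
  [[0, 0.4, -0.04], 0],
  [[0, 0.4, -0.04], 0],
])

```text
time_s: 8.68
eef_pos: [0.6061, -0.0412, 0.0657]
tool_rot: [1.023, 1.317, -1.023]
contact_force: [-0.1, 1.0, -0.8]
grip_width: 0.0148
```

Run:
```python
from h import *
gr(.0144,.0042,.0652)
```

```text
t 8.68 pos [ 0.6061 -0.0412  0.0657] th -2.8911 tilt [-1.e+00  1.e-04  0.e+00] F [-0.08  1.03 -0.85] q [-0.11  0.3   1.91  0.    0.93  1.21] w 0.0148
shift [0.049 0.438 0.003] roll 0.04
rest frame mm: x 10.02 y 4.23 z 65.69 | F x 0.18 y 1.01 z -0.85
```

carry_out([
  [[0, 0.05, 0], 0],
  [[0, 0.1, 0], 0],
  [[0, 0.1, 0], 0],
])

```text
time_s: 9.05
eef_pos: [0.6069, -0.041, 0.0656]
tool_rot: [1.023, 1.317, -1.023]
contact_force: [-0.4, -0.2, -1.0]
grip_width: 0.0151
```

Run:
```python
from h import *
gr(.0144,.0042,.0652)
```

```text
t 9.05 pos [ 0.6069 -0.041   0.0656] th -2.8912 tilt [-1. -0.  0.] F [-0.4  -0.16 -1.01] q [-0.11  0.3   1.9  -0.    0.93  1.21] w 0.0151
shift [0.042 0.349 0.005] roll 0.04
rest frame mm: x 10.91 y 4.24 z 65.62 | F x -0.42 y -0.05 z -1.01
```

carry_out([
  [[0, 0.05, 0], 0],
  [[0, 0.1, 0], 0],
  [[0, 0.1, 0], 0],
])

```text
time_s: 9.43
eef_pos: [0.6079, -0.0408, 0.0657]
tool_rot: [1.023, 1.317, -1.023]
contact_force: [0.9, 0.3, -0.8]
grip_width: 0.015
```

Run:
```python
from h import *
gr(.0144,.0042,.0652)
c=cam("wrist");a=robot.grab_frame("wrist")[:,:,::-1]
cv2.imwrite("pics/w9.png",a); crop(a,210,80,430,230,3.6,"pics/c9.png")
```

```text
t 9.43 pos [ 0.6079 -0.0408  0.0657] th -2.8911 tilt [-1.  0.  0.] F [ 0.86  0.28 -0.79] q [-0.11  0.31  1.9  -0.    0.93  1.21] w 0.015
shift [0.045 0.247 0.002] roll 0.04
rest frame mm: x 11.93 y 4.22 z 65.65 | F x 0.90 y 0.06 z -0.79
```

View pics/c9.png

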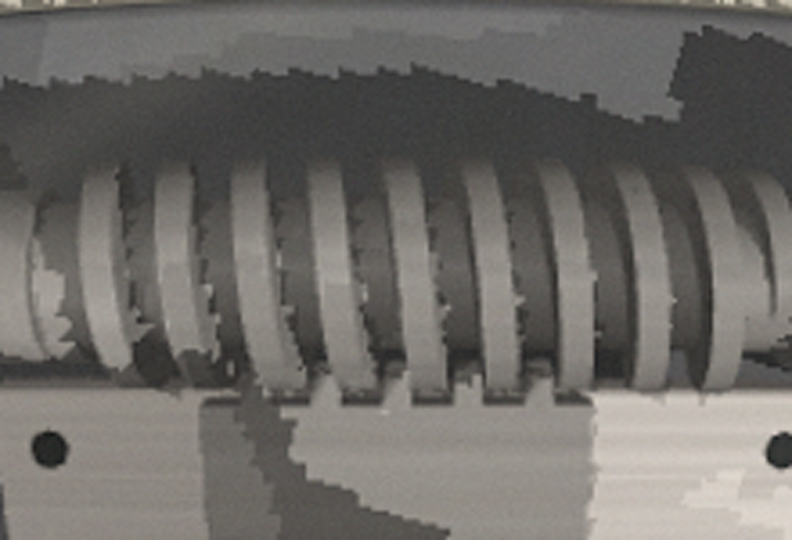

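The teeth now sit between the ridges (crop x 255, 323, 397, 467, 540), with no contact force. I'll carry on gently.

carry_out([
  [[0, 0.05, 0], 0],
  [[0, 0.1, 0], 0],
  [[0, 0.1, 0], 0],
])

```text
time_s: 9.85
eef_pos: [0.6089, -0.0405, 0.0657]
tool_rot: [1.023, 1.317, -1.023]
contact_force: [0.0, 0.4, -1.3]
grip_width: 0.0146
```

carry_out([
  [[0, 0.04, 0], 0],
  [[0, 0.08, 0], 0],
  [[0, 0.08, 0], 0],
])

```text
time_s: 10.22
eef_pos: [0.6096, -0.0403, 0.0656]
tool_rot: [1.023, 1.317, -1.023]
contact_force: [-0.1, 0.1, -0.7]
grip_width: 0.0151
```

Run:
```python
from h import *
gr(.0144,.0042,.0652)
c=cam("wrist");a=robot.grab_frame("wrist")[:,:,::-1]
cv2.imwrite("pics/w10.png",a); crop(a,210,80,430,230,3.6,"pics/c10.png")
```

```text
t 10.22 pos [ 0.6096 -0.0403  0.0656] th -2.8912 tilt [-1. -0. -0.] F [-0.07  0.06 -0.73] q [-0.11  0.31  1.9   0.    0.94  1.21] w 0.0151
shift [0.044 0.068 0.005] roll 0.04
rest frame mm: x 13.72 y 4.25 z 65.64 | F x -0.06 y 0.08 z -0.73
```

View pics/c10.png

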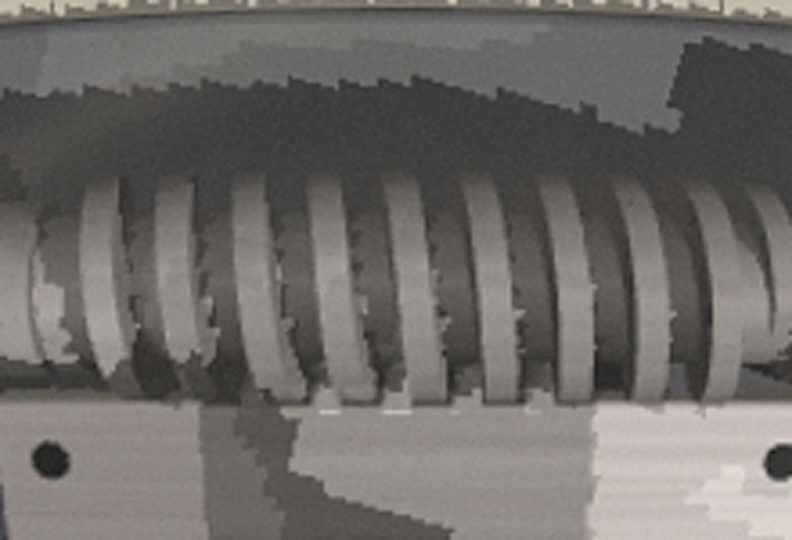

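carry_out([
  [[0, 0.05, 0], 0],
  [[0, 0.05, 0], 0],
])

```text
time_s: 10.52
eef_pos: [0.61, -0.0402, 0.0656]
tool_rot: [1.023, 1.318, -1.023]
contact_force: [-0.3, -0.4, -0.5]
grip_width: 0.015
```

carry_out([
  [[0, 0.05, 0], 0],
  [[0, 0.05, 0], 0],
])

```text
time_s: 10.78
eef_pos: [0.6101, -0.0401, 0.0655]
tool_rot: [1.022, 1.318, -1.024]
contact_force: [-1.6, -0.8, 0.7]
grip_width: 0.0146
```

Run:
```python
from h import *
gr(.0144,.0042,.0652)
```

```text
t 10.78 pos [ 0.6101 -0.0401  0.0655] th -2.8912 tilt [-1.0e+00 -1.1e-03 -2.0e-04] F [-1.58 -0.82  0.73] q [-0.11  0.31  1.9  -0.    0.94  1.21] w 0.0146
shift [0.034 0.022 0.009] roll 0.04
rest frame mm: x 14.18 y 4.29 z 65.54 | F x -1.74 y -0.41 z 0.73
```

carry_out([
  [[0, 0.04, 0], 0],
  [[0, 0.04, 0], 0],
])

```text
time_s: 11.02
eef_pos: [0.6102, -0.0401, 0.0655]
tool_rot: [1.022, 1.319, -1.024]
contact_force: [-4.9, -1.1, 2.1]
grip_width: 0.0148
```

Run:
```python
from h import *
gr(.0144,.0042,.0652)
c=cam("wrist");a=robot.grab_frame("wrist")[:,:,::-1]
cv2.imwrite("pics/w11.png",a); crop(a,250,150,390,220,5.7,"pics/c11.png")
```

```text
t 11.03 pos [ 0.6102 -0.0401  0.0655] th -2.8912 tilt [-1.0e+00 -1.7e-03 -3.0e-04] F [-4.89 -1.12  2.1 ] q [-0.11  0.31  1.9  -0.    0.94  1.21] w 0.0148
shift [0.032 0.009 0.012] roll 0.04
rest frame mm: x 14.31 y 4.32 z 65.52 | F x -5.02 y 0.12 z 2.10
```

View pics/c11.png

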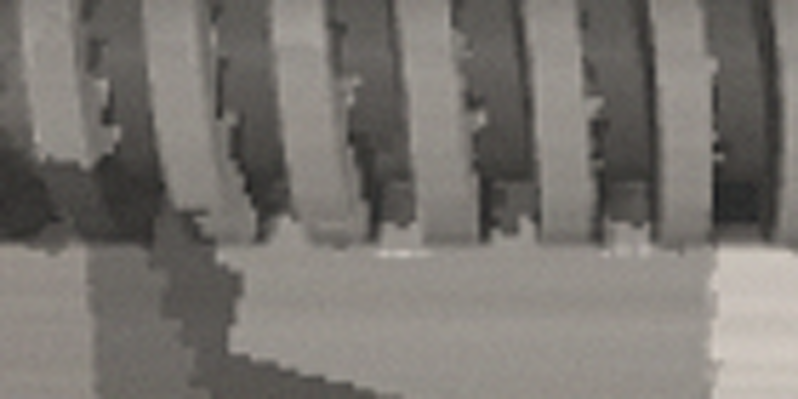

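The push stops firmly at 5 N, where the tooth roots were predicted to land (x 14.3 against 14.4 mm). I'll relax and release.

carry_out([
  [[0.02, -0.05, 0], 0],
  [[0.02, -0.06, 0], 0],
  [[0.02, -0.06, 0], 0],
])

```text
time_s: 11.45
eef_pos: [0.6101, -0.0401, 0.0653]
tool_rot: [1.023, 1.318, -1.023]
contact_force: [-4.6, -1.2, 1.0]
grip_width: 0.0153
```

carry_out([
  [[0, 0, 0], 0],
  [[0, 0, 0], 0],
  [[0, 0, 0], 0],
  [[0, 0, 0], 0],
], hand=0.7)

```text
time_s: 11.95
eef_pos: [0.6107, -0.0401, 0.0656]
tool_rot: [1.023, 1.317, -1.022]
contact_force: [0.0, -0.6, 0.5]
grip_width: 0.0256
```

Run:
```python
from h import *
gr(-.03,.0042,.13)
c=cam("wrist");a=robot.grab_frame("wrist")[:,:,::-1]
cv2.imwrite("pics/w12.png",a); crop(a,210,150,430,310,3.6,"pics/c12.png")
```

```text
t 11.95 pos [ 0.6107 -0.0401  0.0656] th -2.8911 tilt [-1.e+00  6.e-04  2.e-04] F [ 0.03 -0.61  0.54] q [-0.11  0.31  1.9   0.    0.93  1.21] w 0.0256
shift [-6.446e+00 -4.478e+00 -4.000e-03] roll 0.04
rest frame mm: x 14.83 y 4.19 z 65.57 | F x -0.13 y -0.60 z 0.54
```

View pics/c12.png

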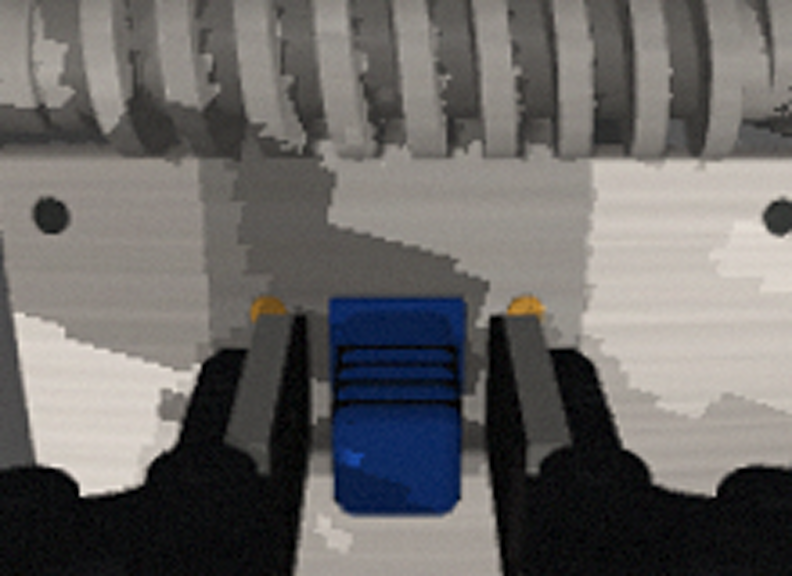

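carry_out([
  [[-1, 0, 0], 0],
  [[-3, 0, 0], 0],
  [[-5.5, 0, 0], 0],
  [[-5.5, 0, 0], 0],
])

```text
time_s: 12.5
eef_pos: [0.6133, -0.0404, 0.1247]
tool_rot: [1.025, 1.311, -1.018]
contact_force: [0.6, -0.3, 0.0]
grip_width: 0.0254
```

Run:
```python
from h import *
gr(-.032,.0225,.115)
```

```text
t 12.5 pos [ 0.6133 -0.0404  0.1247] th -2.8912 tilt [-1.      0.0071  0.0026] F [ 0.63 -0.29  0.03] q [-0.11  0.24  1.86  0.    1.03  1.21] w 0.0254
shift [ 0.931 -4.928 -1.932] roll 0.04
rest frame mm: x 17.23 y 3.24 z 124.71 | F x 0.54 y -0.44 z 0.03
```

carry_out([
  [[0, -2.5, -0.9], 0],
  [[0, -4.7, -1.83], 0],
  [[0, -4.7, -1.83], 0],
  [[0, -4.7, -1.83], 0],
  [[0, -4.7, -1.83], 0],
], hand=1.0)

```text
time_s: 13.12
eef_pos: [0.5613, -0.0342, 0.1206]
tool_rot: [1.023, 1.316, -1.022]
contact_force: [-0.2, -0.6, -0.3]
grip_width: -0.0002
```

Run:
```python
from h import *
gr(-.032,.0225,.058)
c=cam("wrist");a=robot.grab_frame("wrist")[:,:,::-1]
np.savez("w13.npz",K=c[0],t=c[1],M=c[2])
cv2.imwrite("pics/w13.png",a)
gr(-.032,.0225,.058)
```

```text
t 13.12 pos [ 0.5613 -0.0342  0.1206] th -2.8912 tilt [-1.e+00  8.e-04  3.e-04] F [-0.19 -0.56 -0.34] q [-0.11  0.16  1.97 -0.    1.01  1.22] w -0.0002
shift [ 6.261 -0.045 -0.04 ] roll 0.04
rest frame mm: x -31.61 y 22.12 z 120.61 | F x -0.32 y -0.50 z -0.34
t 13.18 pos [ 0.5612 -0.0342  0.1206] th -2.8912 tilt [-1.e+00  6.e-04  2.e-04] F [ 0.45 -0.38 -0.45] q [-0.11  0.16  1.97 -0.    1.01  1.22] w -0.0002
shift [ 6.255 -0.035 -0.036] roll 0.04
rest frame mm: x -31.69 y 22.16 z 120.55 | F x 0.34 y -0.48 z -0.45
```

View pics/w13.png

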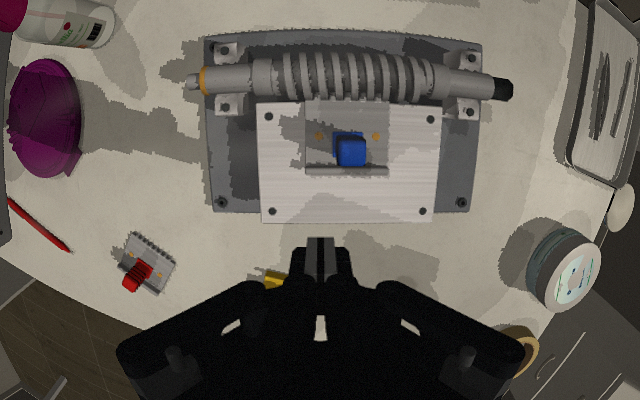

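carry_out([
  [[2.5, 0, 0], 0],
  [[4.5, 0, 0], 0],
  [[5.7, 0, 0], 0],
  [[6.2, 0, 0], 0],
  [[6.2, 0, 0], 0],
])

```text
time_s: 13.8
eef_pos: [0.5605, -0.034, 0.0584]
tool_rot: [1.023, 1.317, -1.023]
contact_force: [-0.4, 0.2, -0.3]
grip_width: 0.0001
```

carry_out([
  [[0, 0.3, 0], 0],
  [[0, 0.6, 0], 0],
  [[0, 1, 0], 0],
  [[0, 1, 0], 0],
])

```text
time_s: 14.3
eef_pos: [0.5706, -0.0315, 0.0588]
tool_rot: [1.023, 1.317, -1.022]
contact_force: [0.3, -0.1, -0.2]
grip_width: 0.0003
```

Run:
```python
from h import *
gr(-.0157,.0225,.058)
c=cam("wrist");a=robot.grab_frame("wrist")[:,:,::-1]
np.savez("w14.npz",K=c[0],t=c[1],M=c[2])
cv2.imwrite("pics/w14.png",a);crop(a,230,120,430,270,4,"pics/c14.png")
```

```text
t 14.3 pos [ 0.5706 -0.0315  0.0588] th -2.891 tilt [-1.e+00  8.e-04  3.e-04] F [ 0.32 -0.08 -0.17] q [-0.1   0.25  1.99  0.    0.9   1.22] w 0.0003
shift [ 0.078  0.62  -0.008] roll 0.05
rest frame mm: x -21.90 y 22.41 z 58.78 | F x 0.29 y -0.16 z -0.17
```

View pics/c14.png

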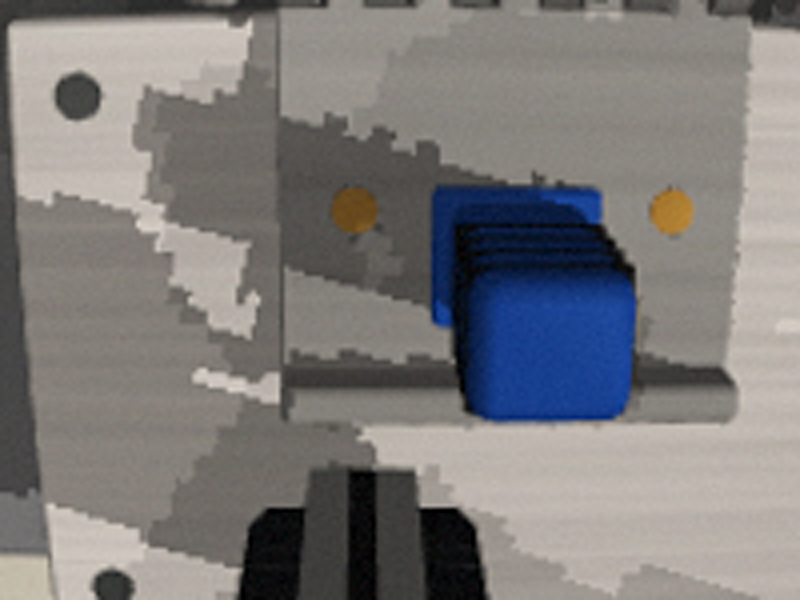

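carry_out([
  [[0.05, 0.25, 0], 0],
  [[0.05, 0.5, 0], 0],
  [[0.05, 0.5, 0], 0],
])

```text
time_s: 14.72
eef_pos: [0.5751, -0.0303, 0.0579]
tool_rot: [1.023, 1.317, -1.023]
contact_force: [0.3, -0.3, 0.8]
grip_width: -0.0002
```

carry_out([
  [[0, 0.05, 0], 0],
  [[0, 0.05, 0], 0],
])

```text
time_s: 14.98
eef_pos: [0.5753, -0.0302, 0.0579]
tool_rot: [1.023, 1.317, -1.023]
contact_force: [-0.2, 0.6, 0.0]
grip_width: -0.0004
```

carry_out([
  [[0, 0.05, 0], 0],
  [[0, 0.05, 0], 0],
])

```text
time_s: 15.22
eef_pos: [0.5758, -0.0301, 0.058]
tool_rot: [1.023, 1.317, -1.023]
contact_force: [0.6, 0.4, -0.3]
grip_width: 0.0002
```

Run:
```python
from h import *
gr(-.0157,.0225,.058)
```

```text
t 15.22 pos [ 0.5758 -0.0301  0.058 ] th -2.8912 tilt [-1.e+00  0.e+00  1.e-04] F [ 0.64  0.41 -0.3 ] q [-0.1   0.26  1.98 -0.    0.9   1.23] w 0.0002
shift [-0.005  0.082  0.001] roll 0.04
rest frame mm: x -16.52 y 22.50 z 57.95 | F x 0.72 y 0.24 z -0.30
```

carry_out([
  [[0, 0.05, 0], 0],
  [[0, 0.05, 0], 0],
])

```text
time_s: 15.48
eef_pos: [0.5764, -0.0299, 0.058]
tool_rot: [1.023, 1.317, -1.023]
contact_force: [-0.3, 0.1, 0.2]
grip_width: 0.0001
```

carry_out([
  [[0, 0.05, 0], 0],
  [[0, 0.05, 0], 0],
])

```text
time_s: 15.72
eef_pos: [0.5768, -0.0298, 0.0579]
tool_rot: [1.023, 1.317, -1.023]
contact_force: [0.6, -0.8, -0.5]
grip_width: -0.0
```

Run:
```python
from h import *
gr(-.0157,.0225,.058)
```

```text
t 15.72 pos [ 0.5768 -0.0298  0.0579] th -2.8912 tilt [-1.e+00  1.e-04  0.e+00] F [ 0.59 -0.85 -0.47] q [-0.09  0.26  1.97  0.    0.9   1.23] w -0.0
shift [-0.005 -0.023  0.   ] roll 0.04
rest frame mm: x -15.47 y 22.50 z 57.95 | F x 0.36 y -0.97 z -0.47
```

carry_out([
  [[0, 0.05, 0], 0],
  [[0, 0.05, 0], 0],
])

```text
time_s: 15.98
eef_pos: [0.5773, -0.0297, 0.058]
tool_rot: [1.023, 1.317, -1.023]
contact_force: [0.1, 0.2, 0.5]
grip_width: -0.0004
```

carry_out([
  [[0, 0.05, 0], 0],
  [[0, 0.05, 0], 0],
])

```text
time_s: 16.23
eef_pos: [0.5777, -0.0296, 0.0579]
tool_rot: [1.023, 1.317, -1.023]
contact_force: [-0.6, -0.2, 0.2]
grip_width: -0.0
```

Run:
```python
from h import *
gr(-.0157,.0225,.058)
c=cam("wrist");a=robot.grab_frame("wrist")[:,:,::-1]
cv2.imwrite("pics/w15.png",a);crop(a,230,120,430,270,4,"pics/c15.png")
```

```text
t 16.23 pos [ 0.5777 -0.0296  0.0579] th -2.8911 tilt [-1.e+00 -2.e-04 -0.e+00] F [-0.62 -0.19  0.23] q [-0.09  0.26  1.97 -0.    0.9   1.23] w -0.0
shift [-0.009 -0.112  0.004] roll 0.04
rest frame mm: x -14.58 y 22.54 z 57.91 | F x -0.65 y -0.03 z 0.23
```

View pics/c15.png

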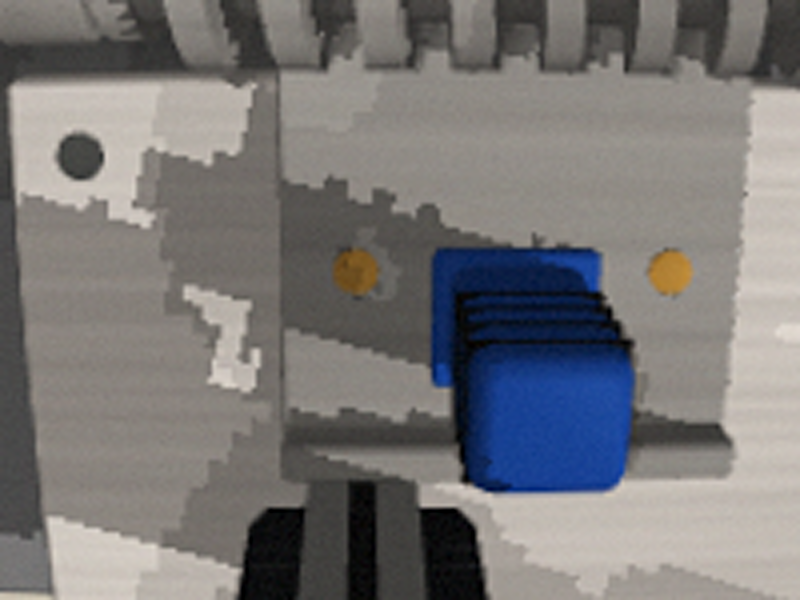

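carry_out([
  [[0, 0.04, 0], 0],
  [[0, 0.04, 0], 0],
])

```text
time_s: 16.52
eef_pos: [0.5778, -0.0295, 0.0579]
tool_rot: [1.022, 1.318, -1.023]
contact_force: [-1.6, -0.4, 0.8]
grip_width: -0.0003
```

carry_out([
  [[0, 0.04, 0], 0],
  [[0, 0.04, 0], 0],
])

```text
time_s: 16.77
eef_pos: [0.5778, -0.0294, 0.0578]
tool_rot: [1.022, 1.318, -1.024]
contact_force: [-4.0, -0.4, 4.1]
grip_width: -0.0
```

carry_out([
  [[0, 0.03, 0], 0],
  [[0, 0.03, 0], 0],
  [[0, 0.03, 0], 0],
])

```text
time_s: 17.15
eef_pos: [0.5779, -0.0294, 0.0578]
tool_rot: [1.022, 1.319, -1.024]
contact_force: [-5.0, -0.4, 4.7]
grip_width: -0.0005
```

Run:
```python
from h import *
gr(-.0157,.0225,.058)
c=cam("wrist");a=robot.grab_frame("wrist")[:,:,::-1]
cv2.imwrite("pics/w16.png",a);crop(a,230,120,430,270,4,"pics/c16.png")
```

```text
t 17.15 pos [ 0.5779 -0.0294  0.0578] th -2.8911 tilt [-1.e+00 -2.e-03 -4.e-04] F [-5.04 -0.35  4.72] q [-0.09  0.27  1.97 -0.    0.91  1.23] w -0.0005
shift [-0.018 -0.132  0.016] roll 0.05
rest frame mm: x -14.38 y 22.66 z 57.82 | F x -4.97 y 0.90 z 4.72
```

View pics/c16.png

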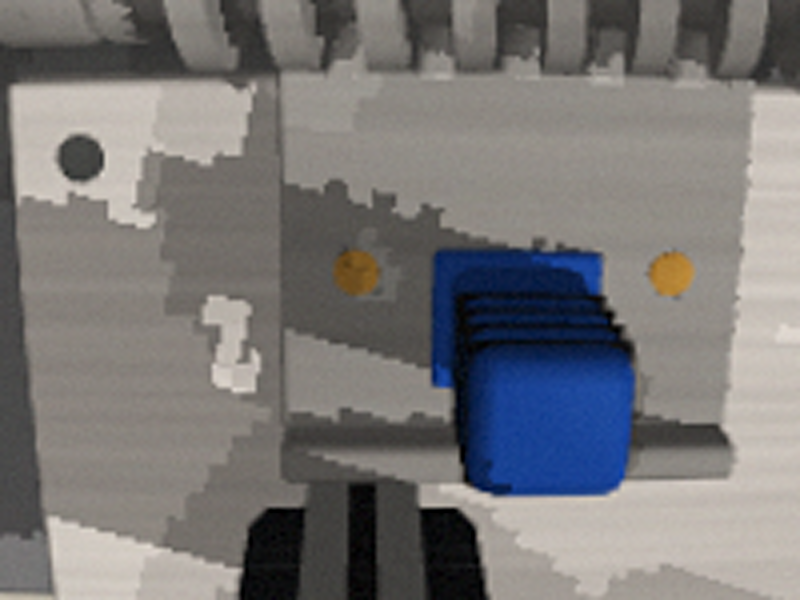

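Pressed on the left with 5 N and it doesn't rock. Now the right end.

carry_out([
  [[0, -0.5, 0], 0],
  [[-0.05, -1, 0], 0],
  [[-0.05, -1, 2], 0],
  [[-0.05, -1, 3.65], 0],
  [[-0.05, -1, 3.65], 0],
])

```text
time_s: 17.82
eef_pos: [0.5792, -0.069, 0.0587]
tool_rot: [1.025, 1.315, -1.024]
contact_force: [-0.4, 0.9, 0.7]
grip_width: 0.0002
```

carry_out([
  [[0, 0, 0], 0],
  [[0, 0.3, 0], 0],
  [[0, 0.6, 0], 0],
  [[0, 0.6, 0], 0],
])

```text
time_s: 18.32
eef_pos: [0.5843, -0.0653, 0.0585]
tool_rot: [1.022, 1.317, -1.022]
contact_force: [0.3, -0.4, -0.2]
grip_width: -0.0
```

Run:
```python
from h import *
gr(-.0145,-.0140,.058)
c=cam("wrist");a=robot.grab_frame("wrist")[:,:,::-1]
cv2.imwrite("pics/w17.png",a);crop(a,210,120,410,270,4,"pics/c17.png")
```

```text
t 18.32 pos [ 0.5843 -0.0653  0.0585] th -2.8905 tilt [-1.e+00  2.e-04  1.e-04] F [ 0.34 -0.45 -0.24] q [-0.15  0.28  1.95  0.    0.91  1.17] w -0.0
shift [0.049 0.248 0.031] roll 0.08
rest frame mm: x -16.98 y -13.69 z 58.49 | F x 0.22 y -0.52 z -0.24
```

View pics/c17.png

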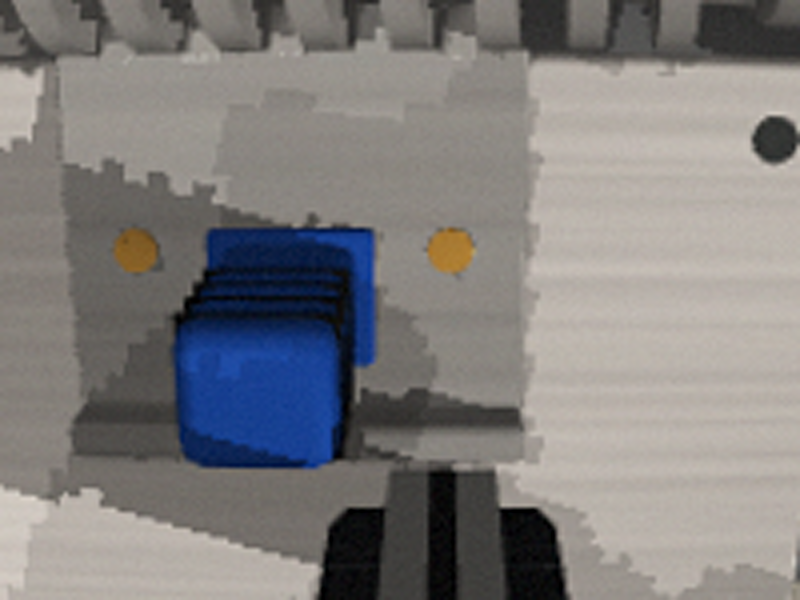

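carry_out([
  [[0.05, 0.1, 0], 0],
  [[0.05, 0.22, 0], 0],
  [[0.05, 0.22, 0], 0],
])

```text
time_s: 18.75
eef_pos: [0.5862, -0.0651, 0.058]
tool_rot: [1.023, 1.317, -1.023]
contact_force: [-0.2, -0.2, -0.1]
grip_width: -0.0002
```

carry_out([
  [[0, 0.05, 0], 0],
  [[0, 0.05, 0], 0],
])

```text
time_s: 19.0
eef_pos: [0.5866, -0.065, 0.058]
tool_rot: [1.023, 1.317, -1.023]
contact_force: [-0.8, -0.1, -0.5]
grip_width: 0.0
```

Run:
```python
from h import *
gr(-.0145,-.0140,.058)
```

```text
t 19.0 pos [ 0.5866 -0.065   0.058 ] th -2.8912 tilt [-1.  0.  0.] F [-0.83 -0.09 -0.49] q [-0.15  0.28  1.95 -0.    0.91  1.17] w 0.0
shift [-0.005  0.018 -0.   ] roll 0.04
rest frame mm: x -14.68 y -14.00 z 57.95 | F x -0.83 y 0.12 z -0.49
```

carry_out([
  [[0, 0.05, 0], 0],
  [[0, 0.05, 0], 0],
])

```text
time_s: 19.25
eef_pos: [0.5868, -0.065, 0.0579]
tool_rot: [1.022, 1.318, -1.023]
contact_force: [-2.1, -1.0, 1.2]
grip_width: 0.0002
```

carry_out([
  [[0, 0.04, 0], 0],
  [[0, 0.04, 0], 0],
])

```text
time_s: 19.5
eef_pos: [0.5869, -0.0649, 0.0579]
tool_rot: [1.022, 1.318, -1.024]
contact_force: [-4.0, -1.4, 2.2]
grip_width: -0.0
```

carry_out([
  [[0, 0.03, 0], 0],
  [[0, 0.03, 0], 0],
  [[0, 0.03, 0], 0],
])

```text
time_s: 19.88
eef_pos: [0.5869, -0.0649, 0.0578]
tool_rot: [1.022, 1.319, -1.024]
contact_force: [-4.6, -1.8, 4.4]
grip_width: -0.0003
```

Run:
```python
from h import *
gr(-.0145,-.0140,.058)
c=cam("wrist");a=robot.grab_frame("wrist")[:,:,::-1]
cv2.imwrite("pics/w18.png",a);crop(a,210,120,410,270,4,"pics/c18.png")
```

```text
t 19.88 pos [ 0.5869 -0.0649  0.0578] th -2.891 tilt [-1.0e+00 -1.9e-03 -2.0e-04] F [-4.59 -1.78  4.41] q [-0.15  0.29  1.95 -0.    0.91  1.17] w -0.0003
shift [-0.016 -0.007  0.   ] roll 0.05
rest frame mm: x -14.43 y -14.00 z 57.84 | F x -4.89 y -0.59 z 4.41
```

View pics/c18.png

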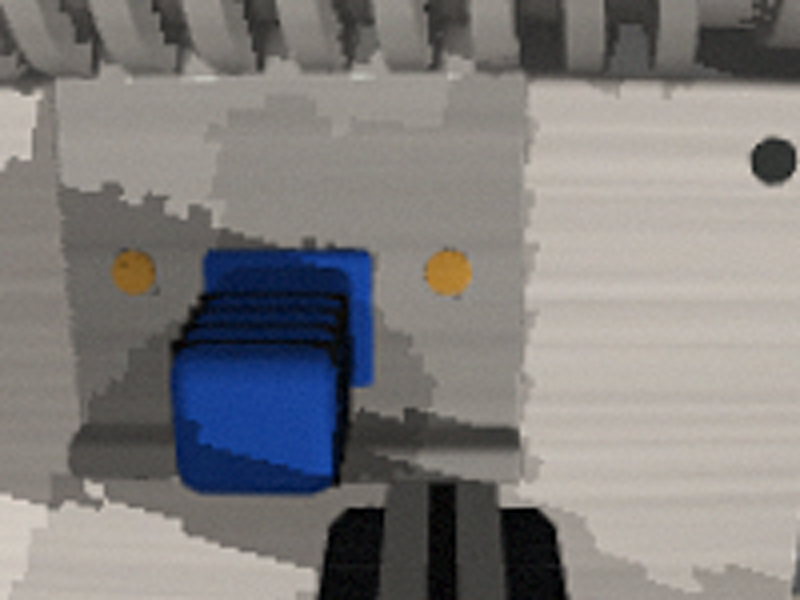

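Both ends stop at the same place (-14.38 and -14.43 mm), so the comb does not rock. Now I'll withdraw.

carry_out([
  [[0, -0.5, 0], 0],
  [[0, -1.5, 0], 0],
  [[-2, -2, 0], 0],
  [[-6, -3, 0], 0],
  [[-9, -3, 0], 0],
])

```text
time_s: 20.55
eef_pos: [0.5588, -0.0723, 0.1509]
tool_rot: [1.024, 1.315, -1.022]
contact_force: [0.2, -0.4, 0.1]
grip_width: 0.0004
```

carry_out([
  [[0, 0, 0], 0],
  [[0, 0, 0], 0],
  [[0, 0, 0], 0],
])

```text
time_s: 20.92
eef_pos: [0.5576, -0.0719, 0.1466]
tool_rot: [1.022, 1.32, -1.024]
contact_force: [-0.9, 0.1, -0.3]
grip_width: 0.0
```

Run:
```python
from h import *
gr(-.0145,-.0140,.058)
c=cam("wrist");a=robot.grab_frame("wrist")[:,:,::-1]
cv2.imwrite("pics/w19.png",a);crop(a,190,20,450,200,3,"pics/c19.png")
cv2.imwrite("pics/s19.png",robot.grab_frame("scene")[:,:,::-1])
```

```text
t 20.93 pos [ 0.5576 -0.0719  0.1466] th -2.8912 tilt [-1.     -0.0022 -0.0011] F [-0.9   0.08 -0.26] q [-0.17  0.13  1.94  0.    1.07  1.15] w 0.0
shift [8.853 3.018 0.06 ] roll 0.04
rest frame mm: x -44.49 y -13.52 z 146.60 | F x -0.85 y 0.30 z -0.26
```

View pics/c19.png

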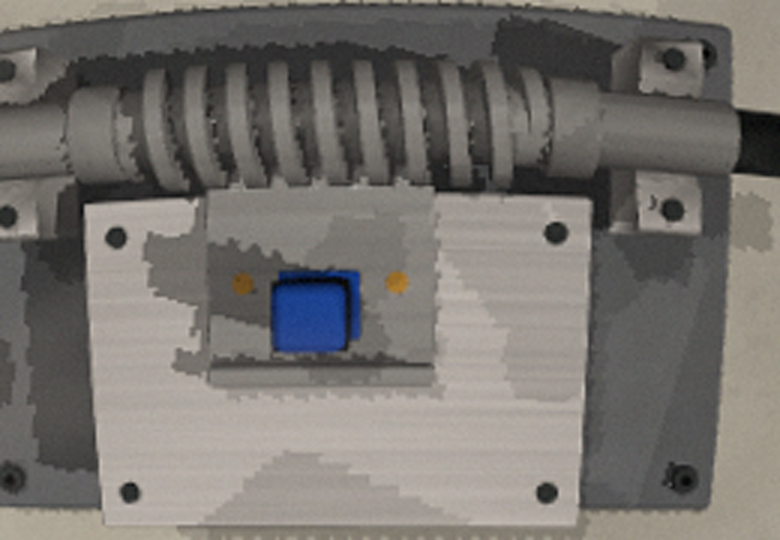

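View pics/s19.png

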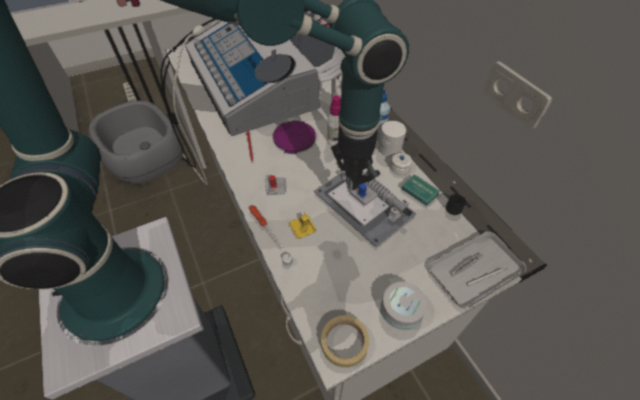

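The comb lies flat and square with its root edge at the thread (crop y≈186). The other things haven't moved, so I'm handing in.

Run:
```python
from plant import robot
print(robot.finish_job())
```

```text
the job is handed in; nothing more can be done
None
```

The blue comb is lying on the rest, let go, with all five teeth home in the thread. I handed the job in at about 21 s of the 72 s allowed; no verdict was reported.

- **Working it in:** I read the groove positions off the wrist camera and moved the comb about 0.4 mm sideways to line up. The teeth then slid in with no force I could feel. It stopped firmly at about 5 N, at 14.3 mm along the rest, against the 14.4 mm I predicted for fully home.
- **Rock test:** I pressed the back flange about 18 mm left of the comb's middle, then about 18 mm right of it, each at about 5 N. The tool stopped at -14.38 mm on the left and -14.43 mm on the right, so the comb does not rock. In both presses the tool also pushed down on the comb by 4 to 5 N. It stayed home and level in the pictures.
- **Last look:** The comb lies flat and square with its tooth roots at the thread and the gripper clear of it. The red comb, the yellow look-alike and the other things look unmoved in the scene camera.

No checks failed. My two camera estimates of the groove position differed by about 1 mm (3.2 mm against about 4.3 mm), and the close-up one proved right.

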